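Peel the top sample tray off a clinging stack and hold it over the light panel

TASK

Pull the carriage with the stack of nested trays out from under the glass shelf, all the way to its stop; it has an upright handle. The trays cling together: peel off the top one by its corner tab, that corner rising first while the opposite corner is still seated, and leave the trays beneath sitting in place on the carriage, which stays pulled out. Finish while still holding the tray in the gripper, level and still, about 20 cm above the middle of the light panel, for an inspection for cracks; leave the glassware and the other loose things around undisturbed.

Things in the scene. Friction and masses are not known exactly. Their poses are not given: they have to be found in the camera images.
- carriage (a joint): travel of the carriage along its rails, m: 0 pushed home under the glass shelf, 0.18 fully out at its stop. It slides horizontally along the -y axis of handle, with about 1.5 N of friction, and stays where it is left
- dispenser: the fixed unit: two aluminium rails with the carriage between, and on four posts a glass shelf over its home place: 290 x 175 mm, underside 140 mm above the table, bottles on it up to 255 mm high. Origin on the table under the carriage's home place; the shelf's front edge is 85 mm from it along -y. Same axes as handle
- handle (a point): grip point of the carriage's upright steel handle, a bar 34 mm wide (its x axis), 14 mm thick (its y axis, the direction of travel), standing from the carriage's top (30 mm above the table) to 80 mm above the table; this point is on its centre line, 60 mm above the table. z up. At home the handle is 80 mm out from the shelf's front edge
- seat (a point): centre of the place on the carriage's flat top, 30 mm above the table, on which the trays stand; same axes as handle; the handle is 165 mm from it along -y
- stack: the four lower white trays, firmly stuck together as one piece (0.6 kg), standing loose on the carriage: 156 x 106 mm (x, y), 64 mm high; origin at the centre of the underside, z up. Tabs like the top tray's stick out at its (+x,+y) and (-x,-y) corners in turn; the next one straight below the top tray's tab is 26 mm lower
- tray: top tray, white plastic, about 0.12 kg, 156 x 106 mm (x, y), 25 mm high, open on top, walls 5 mm; origin at the centre of its underside, z up. Nested, it is 52 mm above stack's origin, its lower 12 mm inside the tray below with 3 mm play. It clings near its +x end with some 5 to 9 N in all: a level pull strains the whole stack; lifting the tab with 2 to 4 N tips it free
- tab (a point): the top tray's finger tab, a flat tongue at its (-x,-y) corner pointing out along the diagonal, direction (-0.83,-0.56) in the tray's frame: 20 mm wide, 6 mm thick, out 33 mm from the wall's corner. This point is in mid-thickness, 19 mm out from the corner, at (-93,-64,22) mm in the tray's frame, at first 104 mm above the table; axes as tray
- heel (a point): the corner of the top tray opposite to the tab, at (78,53,22) mm in the tray's frame: it comes up last. Turned about this corner, the tray is free of the cling once the tab has risen about 40 mm
- panel: flat light panel lying on the table, 210 x 150 mm (x, y), 17 mm high, white face in a grey frame, fixed; origin at the centre of its underside
- flask_a: bystander: conical glass flask, 76 mm across its foot, 120 mm high; origin at the centre of its underside
- flask_b: bystander: smaller conical glass flask, 64 mm across, 100 mm high; origin at the centre of its underside
- beaker: bystander: open glass beaker, 66 mm across, 80 mm high; origin at the centre of its underside
- dish: bystander: pale round closed culture dish, 84 mm across, 16 mm high; origin at the centre of its underside
- jar: bystander: small amber jar, 56 mm across, 85 mm high; origin at the centre of its underside
- spatula: bystander: flat-bladed spatula lying on the table

How it is judged:
On the way, in this order (a step that is already met when the one before it is completed fails the run):
1. the carriage is pulled out to its stop with the stack on it (value of joint carriage above 0.172 m and horizontal distance between stack and seat below 0.025 m and z of stack in the frame of seat below 0.006 m and angle between stack's own z axis and vertical below 0.05 rad), for 0.2 s.
2. the tab's corner of the top tray is lifted while the opposite corner is still seated (z of tab in the frame of stack above 0.084 m and z of heel in the frame of stack below 0.081 m and contact force between the fingers and tray above 0.5 N), for 0.1 s.
3. the top tray is clear of the stack (z of each of heel, tab in the frame of stack above 0.1 m and contact force between tray and stack below 0.05 N), for 0.1 s.
At the end, for the whole second after the job is handed in: The fingers alone hold the top tray, its centre within 50 mm of the light panel's centre seen from above, underside 140 to 300 mm above the table, level within 0.2 rad, still; carriage out by 165 mm or more, the other trays upright on it within 25 mm of their place (horizontal distance between tray and panel below 0.05 m and height (world z) of tray between 0.14 and 0.3 m and angle between tray's own z axis and vertical below 0.2 rad and contact force between the fingers and tray above 0.5 N and contact force between tray and panel below 0.05 N and linear speed of tray below 0.03 m/s and value of joint carriage above 0.165 m and horizontal distance between stack and seat below 0.025 m and z of stack in the frame of seat below 0.006 m and angle between stack's own z axis and vertical below 0.05 rad); the arm keeps its last pose, push and grip.
It fails at once if the lower trays are lifted off the carriage or tipped (z of stack in the frame of seat above 0.02 m or angle between stack's own z axis and vertical above 0.2 rad).
It fails at once if a bystander is disturbed (distance of any of flask_a, flask_b, beaker, dish, jar, spatula from where it was at the start of the episode above 0.03 m or angle between any of flask_a, flask_b, beaker, dish, jar's own z axis and vertical above 0.5 rad).
It also fails if it takes over 64 s, if anything falls off the work surface, if the arm or the gripper's body presses on something with over 40 N, if the wrist force passes 120 N, or if a joint passes its speed limit or range.

ROBOT

A 7-joint arm with a two-finger parallel gripper is mounted at the origin on the work surface. World frame = base frame: x ahead of the robot, y to its left, z up, the work surface at z = 0. Lengths are in m, angles in rad, forces in N, time in s.
With the tool pointing down it reaches from about 0.4 to 0.85 m from the base axis. Payload 4.4 kg.
Tool frame: the origin (TCP) lies midway between the tips of the shut fingers; the grasp point (between the pads) lies 19 mm behind it (grip_depth is the z of the grasp point in the tool frame, in m); z points along the fingers, y is the line along which they close (so a half turn about z gives the same grasp; the last joint's range is limited). The gripper opens to 94 mm and grips with 3 to 60 N. Pads are 16 mm wide; open, the fingers measure 119 mm over their backs; the gripper's body (75 mm by 177 mm) begins 78 mm behind the grasp point.
Start: joints at [1.167, 0.628, 0.038, 1.517, -0.027, 0.996, -0.02], TCP at [0.215, -0.613, 0.169] pointing down, gripper open.
Joint ranges: [-3.06, 3.06], [-0.37, 2.12], [-1.25, 1.32], [0.18, 2.47], [-1.1, 4.24], [0.23, 1.98], [-2.94, 2.94]. Speed limits (rad/s): [2.57, 2.57, 3.14, 3.14, 3.14, 3.14, 3.14].

INTERFACE

Orientations are given as a unit quaternion [x, y, z, w].
In Python, from rig import * gives the robot as it stands.
- The arm moves only by the shell command python3 -m handwheel 'ROWS' [FORCE]. ROWS is a JSON object of lists of equal length, an entry for each row: "translation": the shift along the world's x, y, z in cm, a list of three; "rot": the turn, a rotation vector about the world's x, y, z in rad, a list of three; "jaw": the closure, from -1 (fully open) to 1 (shut), so that 0 is half open. A call has 1 to 8 rows; each row is the pose to reach, as a shift and turn from the pose commanded when the call began; what a row does not reach only later rows make up. A row lasts 1/8 s, in which the tool goes at most 62.5 mm and 10.7 degrees, less where a joint would pass 70% of its speed; a pose out of reach is approached as far as the arm can. A call with a gripper value outside its range is refused whole. The fingers move at their own pace and stop on an object; FORCE is the grip in N (left out, the last holds). Time passes only in rows, so rows that repeat a pose let the fingers close. It gives the time, the measured TCP pose, the force, the opening and the grip force at its end, in the units of the state.
- read_state(): the state, without advancing time (a new reading comes with each control period).
- snapshot(name): name is "side" or "top" or "wrist"; returns a dict with "pixels" (384x512x3 uint8, red, green, blue), "range_z" (384x512 float32, m along the optical axis (not along the pixel's ray), 0 where there is no reading), "camera_matrix" (3x3 intrinsics, pixels), "k1" (the pictures are not rectified: a ray, as slopes to the right and down, at radius r is drawn at 1 + k1 r^2 times it, then the intrinsics apply), "rvec" (rotation vector, rad) and "tvec" (3), from world to camera coordinates, as OpenCV has them. Camera axes: x right, y down, z forward; pixel columns grow to the right and rows downward; lengths in m; the calibration is good to about 2 mm. A picture is of the moment at which its call begins.
- close_job(): hands the job in; it is judged then, once.
The state is a dict: "time_s": time; "joints": joint angles; "qvel": joint speeds; "joint_efforts": joint torques, N m; "tcp_pos": TCP position; "tcp_rot": TCP orientation; "contact_force": force on the tool from outside, world axes, zero at the start; "ft_torque": the same for the moment, N m; "finger_gap": opening from 0.0 (shut) to 1.0 (fully open); "finger_force": force on a finger pad.
Only numpy, scipy, OpenCV 4.12 (cv2) and the standard library are available. Lean on these libraries where they do the work, as an engineer would, in place of code of your own. Each camera call takes 0.05 s, during which the arm holds its last target. There are 200 camera calls.

## Working session

There is one attempt and no reset: what is moved stays moved. The work goes in short steps, Python scripts to look and compute and a shell command to move; the robot and the scene stay as the last step left them, time stands still between calls to the robot, and variables do not carry over. Pictures are saved under pics/ and viewed, at most 14 in all, crops included, and the job is handed in when it is done.

```bash
mkdir -p pics
cat > h.py <<'E'
import numpy as np, cv2
from rig import *
from scipy.spatial.transform import Rotation as R
def save(n,f):
    s=snapshot(n); np.savez('pics/'+f+'.npz',**s); cv2.imwrite('pics/'+f+'.png',s['pixels'][:,:,::-1]); return s
def load(f): return dict(np.load('pics/'+f+'.npz'))
def cloud(s):
    h,w=s['range_z'].shape; K=s['camera_matrix']
    u,v=np.meshgrid(np.arange(w),np.arange(h)); p=np.stack([u,v],-1).reshape(-1,1,2).astype(float)
    d=cv2.undistortPoints(p,K,np.array([float(s['k1']),0,0,0,0]))[:,0].reshape(h,w,2)
    z=s['range_z'][...,None]; c=np.concatenate([d*z,z],-1)
    Rm=cv2.Rodrigues(s['rvec'].astype(float))[0]
    P=(c-s['tvec'].reshape(3))@Rm
    P[s['range_z']==0]=np.nan
    return P
def ray(s,u,v,z):
    K=s['camera_matrix'];d=cv2.undistortPoints(np.array([[[u,v]]],float),K,np.array([float(s['k1']),0,0,0,0]))[0,0]
    Rm=cv2.Rodrigues(s['rvec'].astype(float))[0]; o=-Rm.T@s['tvec'].reshape(3); r=Rm.T@np.array([d[0],d[1],1])
    return o+r*(z-o[2])/r[2]
E
python3 - <<'E'
from h import *
save('top','top0');save('side','side0')
s=read_state();print(s)
a=cv2.imread('pics/top0.png');cv2.imwrite('pics/top0b.png',cv2.resize(a,(800,600)))
a=cv2.imread('pics/side0.png');cv2.imwrite('pics/side0b.png',cv2.resize(a,(800,600)))
E
```

```text
{'time_s': 0.1, 'joints': array([ 1.1671714 ,  0.62922453,  0.03841665,  1.51819343, -0.02698698,
        0.99631996, -0.0199821 ]), 'qvel': array([-2.26493010e-04,  7.35325587e-04,  1.29380644e-03, -4.07573854e-03,
        8.71618179e-04,  8.38049159e-04, -4.12805756e-05]), 'joint_efforts': array([ 3.61281876e-03, -5.50780034e+01,  1.14822183e+00, -1.87112331e+01,
       -5.19886985e-02,  1.92224124e-02,  4.17995682e-05]), 'tcp_pos': array([ 0.21526871, -0.61265708,  0.16858833]), 'tcp_rot': array([ 9.85763696e-01,  1.68134687e-01, -1.40613295e-04, -8.01909917e-04]), 'contact_force': array([ 0.03456498, -0.10004733, -0.01857957]), 'ft_torque': array([0.03305201, 0.03451631, 0.04050125]), 'finger_force': 0.0, 'finger_gap': 0.9975733062280915}
```

View pics/top0b.png

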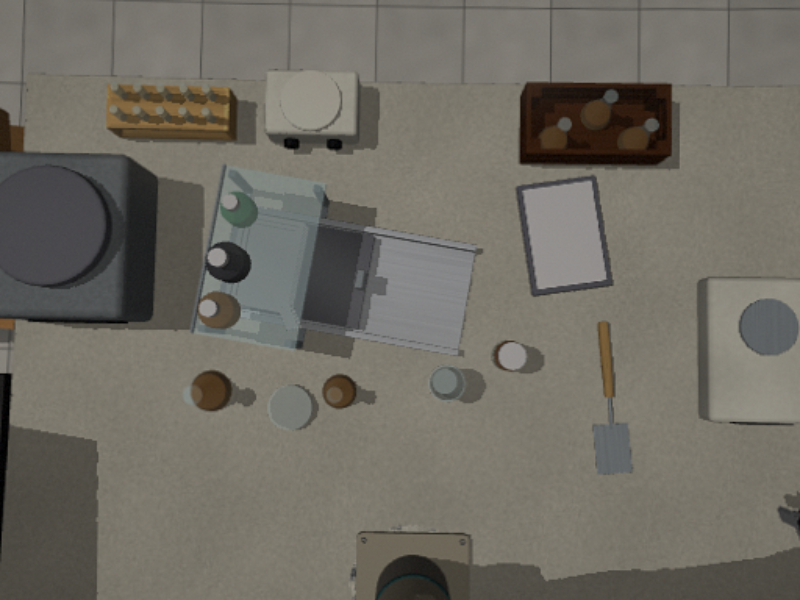

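View pics/side0b.png

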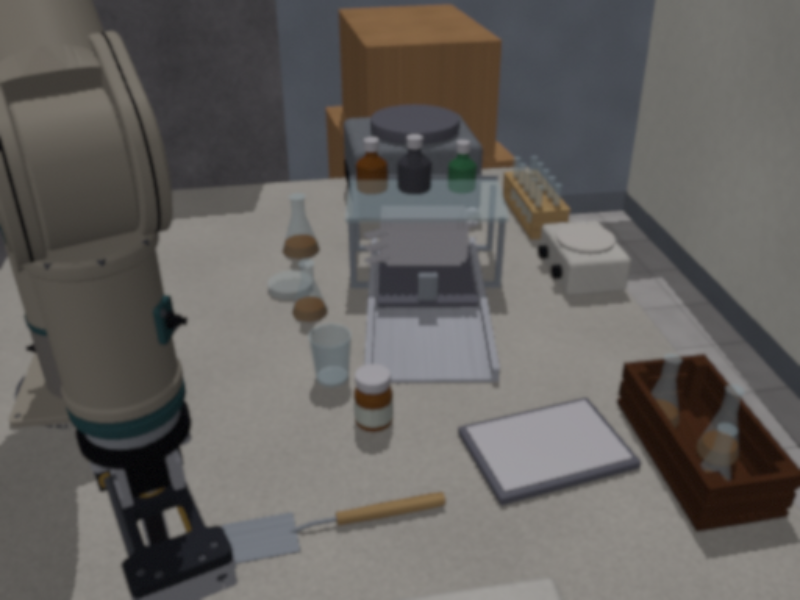

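The top view (800 wide) shows the handle at about (362,278), the rails' right ends at (476,249) and (460,353), and the panel's corners at (517,186), (596,177), (612,285) and (533,295). The flasks, beaker and jar are nearer the robot.

Run:
```python
from h import *
np.set_printoptions(precision=4,suppress=True)
s=load('top0');P=cloud(s);k=.64
for n,pts,z in [('rail',[(476,249),(460,353),(225,167),(195,332)],.03),('panel',[(517,186),(596,177),(612,285),(533,295)],.017),('handle',[(357,278),(362,278),(367,278)],.08),('shelf',[(325,184),(298,349),(222,167),(193,331)],.145),('byst',[(447,384),(512,356),(340,391),(212,391),(291,408)],.08)]:
    for u,v in pts: print(n,ray(s,u*k,v*k,z),P[int(v*k),int(u*k)])
Z=P[...,2]
m=(Z>.06)&(Z<.095)
u0=P[...,0];v0=P[...,1]
# handle points near
h=ray(s,362*k,278*k,.08)
m=(abs(u0-h[0])<.05)&(abs(v0-h[1])<.04)&(Z>.055)
q=P[m];print(len(q),q.mean(0),q.min(0),q.max(0)); 
b=cv2.minAreaRect(q[:,:2].astype(np.float32)*1000);print(b)
m=(u0>.4)&(v0<-.15)&(v0>-.5)&(Z>.011)&(Z<.024)
n,l,st,c=cv2.connectedComponentsWithStats(m.astype(np.uint8))
for i in range(1,n):
  if st[i,4]>300: print(st[i],cv2.minAreaRect(P[l==i][:,:2].astype(np.float32)*1000))
# carriage top
m=(abs(Z-.03)<.006)&(abs(u0-h[0])<.12)&(abs(v0-h[1])<.12)
n,l,st,c=cv2.connectedComponentsWithStats(m.astype(np.uint8))
for i in range(1,n):
  if st[i,4]>200: print(st[i],P[l==i].mean(0),cv2.minAreaRect(P[l==i][:,:2].astype(np.float32)*1000))
a=s['pixels'][100:240,115:320];cv2.imwrite('pics/c1.png',cv2.resize(a,None,fx=3.9,fy=3.9,interpolation=2)[:,:,::-1])
```

```text
rail [ 0.6256 -0.1104  0.03  ] [ 0.6269 -0.1088  0.0277]
rail [ 0.4324 -0.0833  0.03  ] [ 0.4349 -0.0848 -0.0036]
rail [0.7705 0.3597 0.03  ] [0.7415 0.3279 0.1561]
rail [0.4622 0.4044 0.03  ] [0.4613 0.372  0.1503]
panel [ 0.748  -0.1872  0.017 ] [ 0.7489 -0.1851  0.0136]
panel [ 0.7672 -0.3348  0.017 ] [ 0.7712 -0.3369  0.004 ]
panel [ 0.5642 -0.3651  0.017 ] [ 0.5669 -0.368   0.0001]
panel [ 0.5429 -0.2189  0.017 ] [ 0.5456 -0.2194  0.0124]
handle [0.5626 0.106  0.08  ] [0.5648 0.1072 0.0836]
handle [0.5628 0.0971 0.08  ] [0.5649 0.0988 0.0848]
handle [0.563  0.0882 0.08  ] [0.5701 0.0932 0.0328]
shelf [0.7163 0.1599 0.145 ] [0.7174 0.1595 0.149 ]
shelf [0.4347 0.1982 0.145 ] [0.4352 0.2211 0.0011]
shelf [0.7418 0.3357 0.145 ] [0.7403 0.332  0.1604]
shelf [0.4618 0.3748 0.145 ] [0.4638 0.3736 0.1543]
byst [ 0.3777 -0.0571  0.08  ] [ 0.3764 -0.0613  0.0082]
byst [ 0.4292 -0.1713  0.08  ] [ 0.4315 -0.1686  0.0854]
byst [0.3619 0.1314 0.08  ] [0.3639 0.1311 0.1026]
byst [0.3582 0.3563 0.08  ] [0.358  0.3617 0.0667]
byst [0.3307 0.2168 0.08  ] [0.3255 0.2275 0.014 ]
67 [0.5619 0.1024 0.0788] [0.5455 0.0939 0.057 ] [0.5794 0.1103 0.0855]
((562.4346313476562, 103.00384521484375), (14.181803703308105, 33.77555465698242), 80.5960464477539)
[340  62  53  34 396] ((880.496826171875, -297.57415771484375), (153.5866241455078, 85.53282165527344), 48.39776611328125)
[ 330  113   62   76 3551] ((657.8255615234375, -274.0590515136719), (209.97674560546875, 152.88536071777344), 9.057554244995117)
[204 139  71  17 254] [0.6586 0.079  0.0276] ((658.723388671875, 79.993896484375), (207.21412658691406, 12.545387268066406), 81.08988952636719)
[ 193  145   47   66 2088] [0.5693 0.1466 0.0305] ((569.396728515625, 145.52859497070312), (106.6496810913086, 176.0127410888672), 81.25999450683594)
[193 206  81  16 262] [0.4623 0.1008 0.0271] ((461.2242736816406, 95.11988830566406), (234.91696166992188, 11.793954849243164), 80.99197387695312)
```

View pics/c1.png

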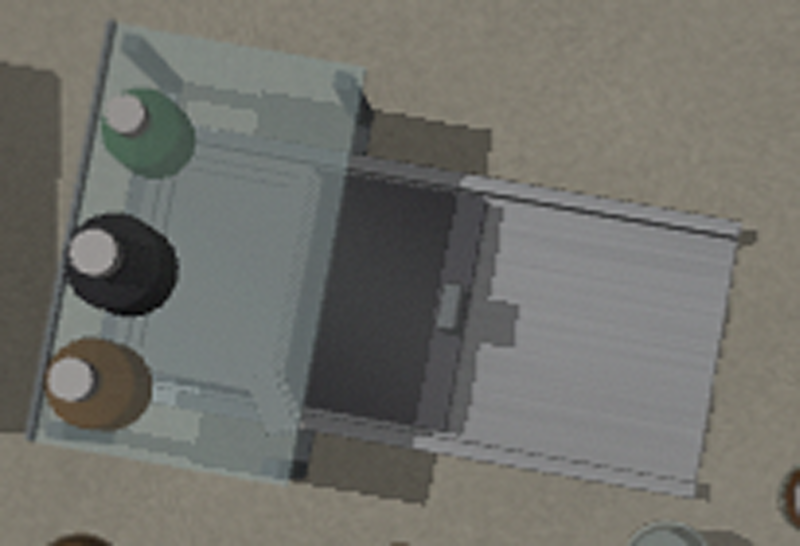

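```bash
python3 -m handwheel '{"translation":[[2,4,5],[4,8.5,9],[6.5,13.5,9],[9,18.5,9],[11.5,23.5,9],[14,28.5,9],[16.5,33.5,9],[18,37,9]],"rot":[[0,0,0.13],[0,0,0.27],[0,0,0.4],[0,0,0.54],[0,0,0.67],[0,0,0.8],[0,0,0.94],[0,0,1.075]],"jaw":[0,0,0,0,0,0,0,0]}' 20
python3 -m handwheel '{"translation":[[2.5,5,0],[5,10,0],[7.5,15,0],[10,20,0],[12.5,25,0],[15,30,0],[16.6,34.5,0],[16.6,34.5,0]],"rot":[[0,0,0],[0,0,0],[0,0,0],[0,0,0],[0,0,0],[0,0,0],[0,0,0],[0,0,0]],"jaw":[0,0,0,0,0,0,0,0]}'
python3 - <<'E'
from h import *
s=read_state();print(s['tcp_pos'],R.from_quat(s['tcp_rot']).as_matrix(),s['joints'],s['finger_gap'],s['time_s'])
save('wrist','w1')
E
```

```text
time_s: 1.1
tcp_pos: [0.3963, -0.2406, 0.2593]
tcp_rot: [0.758, 0.652, 0.0, -0.0]
contact_force: [-0.3, -0.2, -1.1]
finger_gap: 0.499
finger_force: 0.0
time_s: 2.1
tcp_pos: [0.5613, 0.1068, 0.2588]
tcp_rot: [0.758, 0.652, 0.001, -0.001]
contact_force: [0.6, -0.7, -0.7]
finger_gap: 0.503
finger_force: 0.0
[0.5613172  0.10678605 0.25875109] [[ 1.50496338e-01  9.88610181e-01 -8.72699565e-04]
 [ 9.88606841e-01 -1.50493289e-01  2.87811010e-03]
 [ 2.71399352e-03 -1.29590179e-03 -9.99995477e-01]] [ 0.05431952  0.45332715 -0.4393501   1.61123814  0.20479377  1.12323276
 -0.58613329] 0.5026346198560769 2.1
```

View pics/w1.png

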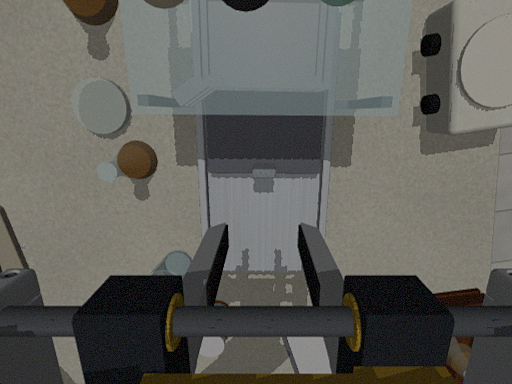

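The wrist view shows the handle at about (263,173), centred between the fingers and clear of the glass.

Run:
```python
from h import *
s=load('w1');P=cloud(s)
print(ray(s,263,173,.08))
d=P-np.array([.5625,.1025,.08]);m=(abs(d[...,0])<.035)&(abs(d[...,1])<.025)&(P[...,2]>.068)
print(m.sum(),P[m].mean(0),cv2.minAreaRect(P[m][:,:2].astype(np.float32)*1000))
```

```text
[0.56043787 0.10553614 0.08      ]
10677 [0.56784043 0.11702893 0.37169317] ((562.4989624023438, 110.33944702148438), (69.98809814453125, 34.31648635864258), 0.0034951705019921064)
```

```bash
python3 -m handwheel '{"translation":[[0,-0.3,-5],[0,-0.3,-10],[0,-0.3,-15],[0,-0.3,-19],[0,-0.3,-21.5],[0,-0.3,-21.5],[0,-0.3,-21.5],[0,-0.3,-21.5]],"rot":[[0,0,0],[0,0,0],[0,0,0],[0,0,0],[0,0,0],[0,0,0],[0,0,0],[0,0,0]],"jaw":[-0.2,-0.2,-0.2,-0.2,-0.2,-0.2,1,1]}' 25
python3 -m handwheel '{"translation":[[0,0,0],[0,0,0],[0,0,0],[0,0,0]],"rot":[[0,0,0],[0,0,0],[0,0,0],[0,0,0]],"jaw":[1,1,1,1]}'
```

```text
time_s: 3.15
tcp_pos: [0.5625, 0.0985, 0.0458]
tcp_rot: [0.761, 0.649, 0.001, 0.001]
contact_force: [-0.2, 0.2, 0.7]
finger_gap: 0.426
finger_force: 0.0
time_s: 3.65
tcp_pos: [0.5614, 0.0988, 0.0444]
tcp_rot: [0.761, 0.649, 0.0, -0.0]
contact_force: [-0.7, 0.2, 0.0]
finger_gap: 0.016
finger_force: 0.0
```

Run:
```python
from h import *
save('wrist','w2');s=save('top','top2')
a=s['pixels'][100:240,115:320];b=load('w2')['pixels']
a=cv2.resize(a,(512,350));cv2.imwrite('pics/c2.png',np.vstack([a,b[:250]])[:,:,::-1])
```

```text
(no output)
```

View pics/c2.png

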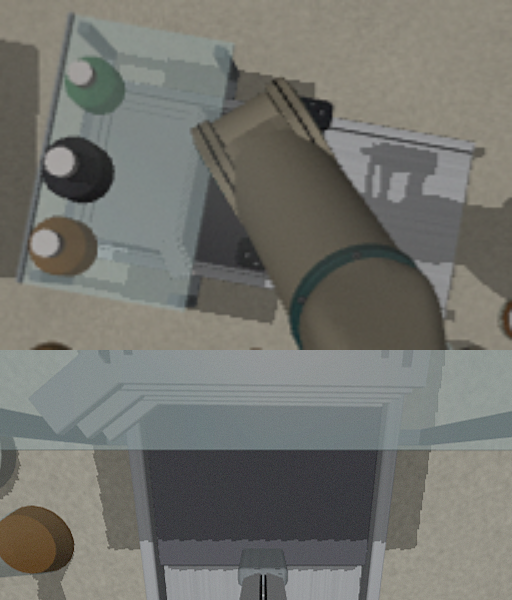

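The handle now stands just beyond the closed fingers in +y (w2, about (263,205)), so they closed in front of it.

Run:
```python
from h import *
np.set_printoptions(precision=4,suppress=True)
s=load('w2');P=cloud(s)
print(P[190:245:4,250]);print(P[190:245:4,275])
print(read_state()['tcp_pos'])
```

```text
[[0.5533 0.1191 0.0299]
 [0.5527 0.1155 0.0292]
 [0.5526 0.1138 0.035 ]
 [0.553  0.1135 0.0451]
 [0.5534 0.1133 0.0544]
 [0.5538 0.1133 0.0636]
 [0.5542 0.1132 0.072 ]
 [0.5545 0.113  0.0793]
 [0.554  0.1103 0.0795]
 [0.5544 0.1105 0.087 ]
 [0.5547 0.1106 0.094 ]
 [0.5549 0.1105 0.0998]
 [0.5552 0.1105 0.1055]
 [0.5553 0.1101 0.11  ]]
[[0.5738 0.1154 0.0284]
 [0.5733 0.1124 0.0299]
 [0.5728 0.1106 0.0352]
 [0.5723 0.1106 0.0457]
 [0.572  0.1108 0.0557]
 [   nan    nan    nan]
 [0.5713 0.1102 0.0713]
 [0.5709 0.1098 0.0777]
 [0.5705 0.1075 0.079 ]
 [0.5703 0.1078 0.0867]
 [0.57   0.1085 0.0946]
 [0.5698 0.1083 0.1002]
 [0.5695 0.1077 0.1045]
 [0.5693 0.1078 0.1099]]
[0.5614 0.0987 0.0443]
```

```bash
python3 -m handwheel '{"translation":[[0,0,0],[0,0,0],[0,0,0],[0,0,0],[0.2,1.0,0],[0.2,1.0,0],[0.2,1.0,0],[0.2,1.0,0]],"rot":[[0,0,0],[0,0,0],[0,0,0],[0,0,0],[0,0,0],[0,0,0],[0,0,0],[0,0,0]],"jaw":[-0.2,-0.2,-0.2,-0.2,-0.2,-0.2,-0.2,-0.2]}' 25
python3 -m handwheel '{"translation":[[0,0,0],[0,0,0],[0,0,0],[0,0,0],[0,0,0],[0,0,0]],"rot":[[0,0,0],[0,0,0],[0,0,0],[0,0,0],[0,0,0],[0,0,0]],"jaw":[1,1,1,1,1,1]}'
```

```text
time_s: 4.75
tcp_pos: [0.5634, 0.1085, 0.0443]
tcp_rot: [0.761, 0.649, -0.0, 0.0]
contact_force: [0.5, -0.7, -1.0]
finger_gap: 0.601
finger_force: 0.0
time_s: 5.5
tcp_pos: [0.5634, 0.1087, 0.0444]
tcp_rot: [0.761, 0.649, 0.0, -0.0]
contact_force: [-0.7, 0.3, -0.1]
finger_gap: 0.014
finger_force: 0.0
```

Run:
```python
from h import *
np.set_printoptions(precision=4,suppress=True)
s=save('wrist','w3');P=cloud(s)
for c in (240,250,263,275,285): print(c,P[170:235:4,c])
a=s['pixels'][130:300,170:356];cv2.imwrite('pics/c3.png',cv2.resize(a,None,fx=3.5,fy=3.5,interpolation=2)[:,:,::-1])
```

```text
240 [[0.5501 0.1468 0.0291]
 [0.5497 0.1438 0.0306]
 [0.5491 0.1405 0.0304]
 [0.5484 0.1371 0.0299]
 [0.5477 0.1335 0.0288]
 [0.5471 0.1302 0.0294]
 [0.5466 0.1271 0.0303]
 [0.5459 0.1236 0.03  ]
 [0.5452 0.1199 0.0293]
 [0.5445 0.1163 0.0289]
 [0.5441 0.1132 0.0302]
 [0.5433 0.1095 0.0295]
 [0.5427 0.1061 0.03  ]
 [0.5465 0.114  0.0602]
 [0.5471 0.1139 0.0679]
 [0.5477 0.1139 0.0754]
 [0.5478 0.1126 0.0793]]
250 [[0.5582 0.1457 0.03  ]
 [0.5577 0.1424 0.0301]
 [0.557  0.139  0.0294]
 [0.5565 0.1357 0.0297]
 [0.556  0.1326 0.0305]
 [0.5554 0.1291 0.03  ]
 [0.5547 0.1255 0.0295]
 [0.5542 0.1223 0.0301]
 [0.5536 0.119  0.0306]
 [0.553  0.1153 0.0298]
 [0.5529 0.1137 0.0355]
 [0.5533 0.1134 0.0444]
 [0.5537 0.1136 0.0538]
 [0.5541 0.1135 0.0621]
 [0.5564 0.1207 0.0877]
 [0.5567 0.1206 0.0939]
 [0.557  0.1205 0.0999]]
263 [[0.5686 0.144  0.0302]
 [0.5681 0.1407 0.0298]
 [0.5675 0.1372 0.0289]
 [0.567  0.1339 0.029 ]
 [0.5665 0.1307 0.0296]
 [0.566  0.1273 0.0297]
 [0.5654 0.1236 0.0285]
 [0.5648 0.1199 0.0278]
 [0.5643 0.117  0.0298]
 [0.5637 0.1133 0.029 ]
 [0.5635 0.1118 0.0348]
 [0.56
[... 264 characters left out ...]
[0.5758 0.1259 0.0303]
 [0.5753 0.1221 0.0291]
 [0.5748 0.1186 0.0289]
 [0.5742 0.1156 0.0301]
 [0.5737 0.1116 0.0286]
 [0.5733 0.1106 0.0359]
 [0.5729 0.1105 0.0449]
 [0.5725 0.1106 0.0538]
 [0.5722 0.1108 0.0625]
 [0.5723 0.1176 0.0862]
 [0.572  0.1178 0.0931]
 [0.5718 0.1181 0.0999]]
285 [[0.5862 0.1412 0.0302]
 [0.5858 0.1376 0.0286]
 [0.5853 0.1346 0.0302]
 [0.5849 0.1312 0.0296]
 [0.5844 0.1279 0.0298]
 [0.5839 0.1245 0.03  ]
 [0.5835 0.1209 0.0294]
 [0.583  0.1175 0.0296]
 [0.5825 0.1141 0.0296]
 [0.5821 0.1103 0.0288]
 [0.5815 0.107  0.0297]
 [0.581  0.1037 0.0303]
 [0.5806 0.1001 0.0301]
 [0.5801 0.0955 0.0278]
 [0.5799 0.0822 0.005 ]
 [0.5785 0.1075 0.0719]
 [0.578  0.1071 0.0776]]
```

View pics/c3.png

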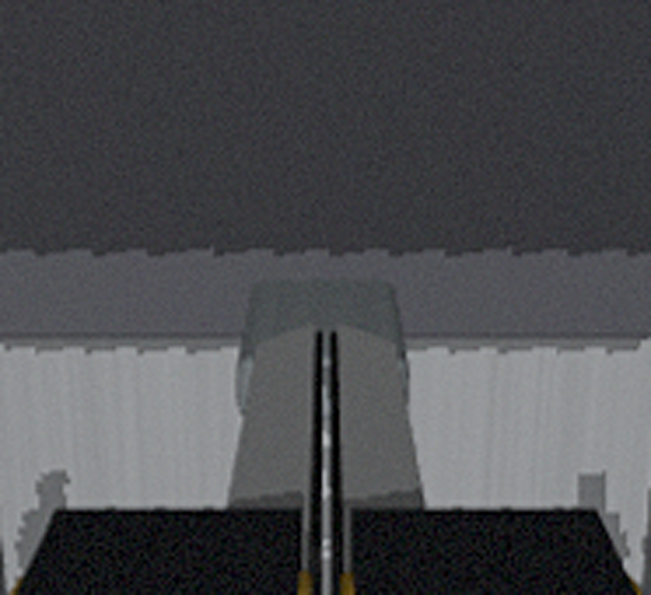

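The crop shows the shut fingers ending above the handle's top instead of straddling it, which disagrees with the reported TCP height. I'll check with the side camera.

Run:
```python
from h import *
np.set_printoptions(precision=4,suppress=True)
s=save('side','side3');P=cloud(s)
st=read_state();print(st['tcp_pos'],st['contact_force'],st['joints'],st['joint_efforts'])
def proj(p): return cv2.projectPoints(np.array([p],float),s['rvec'].astype(float),s['tvec'].astype(float),s['camera_matrix'],np.array([float(s['k1']),0,0,0,0.]))[0].ravel()
u,v=proj(st['tcp_pos']);print(u,v,proj([.5624,.104,.08]))
u,v=int(u),int(v);a=s['pixels'][v-80:v+30,u-60:u+60].copy()
a=cv2.resize(a,None,fx=5,fy=5,interpolation=2);cv2.circle(a,(302,402),4,(255,0,0),-1);cv2.imwrite('pics/c4.png',a[:,:,::-1])
for r in range(v-30,v+10,3): print(r,P[r,u],P[r,u-4])
```

```text
[0.5634 0.1087 0.0444] [-0.9514  0.5329  0.0416] [-0.026   0.7047 -0.335   1.8385  0.3559  0.6575 -0.7294] [  0.0019 -51.9487  -3.9166 -12.7884  -0.0328  -0.0367   0.0001]
273.6908320851778 185.86545283260915 [273.873  175.3764]
155 [0.5583 0.1005 0.1435] [0.5708 0.2197 0.082 ]
158 [nan nan nan] [0.5713 0.2217 0.0712]
161 [0.5586 0.1006 0.1257] [0.5706 0.2178 0.0635]
164 [0.5582 0.0978 0.1183] [0.5701 0.2141 0.0556]
167 [0.5589 0.1006 0.1077] [0.5706 0.2164 0.0444]
170 [0.5592 0.1012 0.0983] [0.5729 0.2276 0.0281]
173 [0.5597 0.1033 0.0879] [0.5687 0.2053 0.0307]
176 [0.559  0.0989 0.0813] [0.5488 0.1022 0.0804]
179 [0.5584 0.0955 0.074 ] [0.5473 0.0942 0.0758]
182 [0.5588 0.0965 0.0641] [0.5483 0.0985 0.0639]
185 [0.5586 0.0948 0.0557] [0.5491 0.1025 0.0522]
188 [0.5579 0.0904 0.049 ] [0.5485 0.0989 0.0449]
191 [0.5601 0.1004 0.0333] [0.5488 0.0996 0.0349]
194 [0.5583 0.0912 0.0295] [0.5482 0.0962 0.0275]
```

View pics/c4.png

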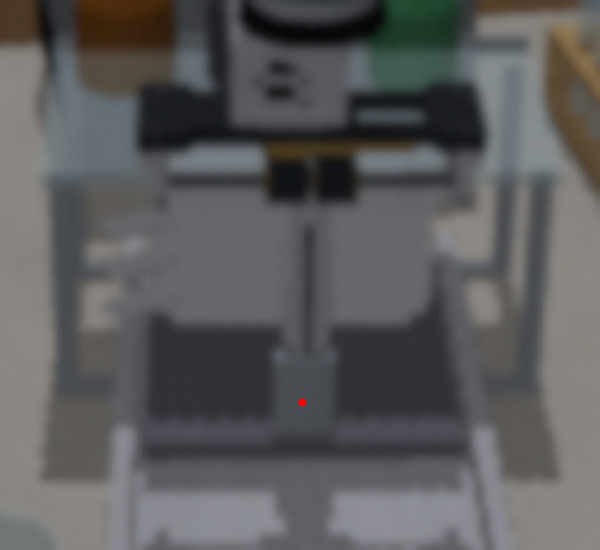

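Run:
```python
from h import *
np.set_printoptions(precision=4,suppress=True)
for f,t in(('w1',[.5613,.1068,.2588]),('w3',[.5634,.1087,.0444])):
    s=load(f);P=cloud(s);Rm=cv2.Rodrigues(s['rvec'].astype(float))[0];print(f,'cam',-Rm.T@s['tvec'].reshape(3)-t)
    d=P-np.array(t)
    for r in (224,230,240,250,260): 
        m=(d[r,:,2]>0.02)&(d[r,:,2]<.2)&(abs(d[r,:,1])<.03); print(r,m.sum(),np.nanmin(d[r][m],0) if m.any() else '',np.nanmax(d[r][m],0) if m.any() else '')
# side0 / initial: tip height
s=load('side0');P=cloud(s);d=P-np.array([.2153,-.6127,.1686])
m=(np.linalg.norm(d[...,:2],axis=-1)<.08)&(d[...,2]>-.1)&(d[...,2]<.08)
print(np.nanpercentile(d[m],[0,1,5],axis=0))
```

```text
w1 cam [0.0121 0.0805 0.2151]
224 22 [-0.0289  0.0051  0.0352] [0.0303 0.0149 0.0404]
230 44 [-0.0338  0.0024  0.0387] [0.0356 0.0159 0.0507]
240 54 [-0.0344 -0.004   0.0404] [0.0359 0.0157 0.0653]
250 63 [-0.0337 -0.0099  0.0424] [0.0363 0.0158 0.077 ]
260 66 [-0.0339 -0.0093  0.0574] [0.0359 0.0156 0.0878]
w3 cam [0.0125 0.0811 0.2149]
224 41 [-0.0165  0.0009  0.0201] [0.013  0.0115 0.0401]
230 48 [-0.0178 -0.0012  0.0264] [0.0151 0.0126 0.0504]
240 48 [-0.018  -0.0061  0.0334] [0.0147 0.0124 0.0645]
250 46 [-0.0113  0.0081  0.0723] [0.0134 0.0127 0.0768]
260 50 [-0.0117  0.0081  0.0832] [0.0136 0.0128 0.0876]
[[-0.0288  0.0411  0.0637]
 [-0.027   0.0413  0.0639]
 [-0.0253  0.042   0.0656]]
```

The reported TCP sits about 37 mm below the real fingertips, in w1 and w3 alike, so I'll open, go 3.8 cm lower and close again.

```bash
python3 -m handwheel '{"translation":[[0,-0.4,1],[0,-0.4,1],[0,-0.4,1],[0,-0.4,1],[0,-0.4,-1],[0,-0.4,-3],[0,-0.4,-3.8],[0,-0.4,-3.8]],"rot":[[0,0,0],[0,0,0],[0,0,0],[0,0,0],[0,0,0],[0,0,0],[0,0,0],[0,0,0]],"jaw":[-0.2,-0.2,-0.2,-0.2,-0.2,-0.2,-0.2,-0.2]}' 25
python3 -m handwheel '{"translation":[[0,0,0],[0,0,0],[0,0,0],[0,0,0],[0,0,0],[0,0,0]],"rot":[[0,0,0],[0,0,0],[0,0,0],[0,0,0],[0,0,0],[0,0,0]],"jaw":[-0.2,1,1,1,1,1]}'
```

```text
time_s: 6.6
tcp_pos: [0.5631, 0.1048, 0.006]
tcp_rot: [0.761, 0.649, -0.0, -0.0]
contact_force: [-0.6, -0.3, -0.1]
finger_gap: 0.597
finger_force: 0.0
time_s: 7.35
tcp_pos: [0.5622, 0.1049, 0.0066]
tcp_rot: [0.761, 0.649, -0.001, -0.0]
contact_force: [-5.2, 0.2, 5.3]
finger_gap: 0.36
finger_force: 25.0
```

```bash
python3 -m handwheel '{"translation":[[-0.08,-0.5,0],[-0.23,-1.5,0],[-0.47,-3,0],[-0.78,-4.9,0],[-1.09,-6.9,0],[-1.4,-8.9,0],[-1.72,-10.9,0],[-2.03,-12.8,0]],"rot":[[0,0,0],[0,0,0],[0,0,0],[0,0,0],[0,0,0],[0,0,0],[0,0,0],[0,0,0]],"jaw":[1,1,1,1,1,1,1,1]}'
python3 -m handwheel '{"translation":[[-0.27,-1.7,0],[-0.5,-3.2,0],[-0.67,-4.2,0],[-0.78,-4.9,0],[-0.84,-5.3,0],[-0.88,-5.6,0],[-0.88,-5.6,0],[-0.88,-5.6,0]],"rot":[[0,0,0],[0,0,0],[0,0,0],[0,0,0],[0,0,0],[0,0,0],[0,0,0],[0,0,0]],"jaw":[1,1,1,1,1,1,1,1]}'
```

```text
time_s: 8.35
tcp_pos: [0.5418, -0.0228, 0.0066]
tcp_rot: [0.76, 0.649, -0.0, -0.001]
contact_force: [-4.3, 3.3, 4.9]
finger_gap: 0.359
finger_force: 25.0
time_s: 9.35
tcp_pos: [0.5338, -0.073, 0.0065]
tcp_rot: [0.76, 0.65, 0.002, -0.003]
contact_force: [-5.1, 12.7, 5.1]
finger_gap: 0.36
finger_force: 25.0
```

```bash
python3 -m handwheel '{"translation":[[0.1,0.4,0],[0.1,0.4,0],[0.1,0.4,0],[0.1,0.4,0],[0.1,0.4,5],[0.1,0.4,11],[0,-4,17],[0,-10,20]],"rot":[[0,0,0],[0,0,0],[0,0,0],[0,0,0],[0,0,0],[0,0,0],[0,0,0],[0,0,0]],"jaw":[-0.2,-0.2,-0.2,-0.2,-0.2,-0.2,-0.2,-0.2]}'
python3 -m handwheel '{"translation":[[0,-6,0],[0,-12,0],[0,-18,0],[0,-18,0]],"rot":[[0,0,0],[0,0,0],[0,0,0],[0,0,0]],"jaw":[-0.4,-0.4,-0.4,-0.4]}'
python3 - <<'E'
from h import *
s=save('top','top4')
a=s['pixels'][90:240,110:310];cv2.imwrite('pics/c5.png',cv2.resize(a,(800,600),interpolation=2)[:,:,::-1])
E
```

```text
time_s: 10.35
tcp_pos: [0.5358, -0.1657, 0.2017]
tcp_rot: [0.76, 0.65, 0.001, 0.001]
contact_force: [0.6, 0.4, 0.1]
finger_gap: 0.603
finger_force: 0.0
time_s: 10.85
tcp_pos: [0.5318, -0.3533, 0.1974]
tcp_rot: [0.764, 0.645, -0.002, 0.001]
contact_force: [-0.3, -0.5, -0.5]
finger_gap: 0.698
finger_force: 0.0
```

View pics/c5.png

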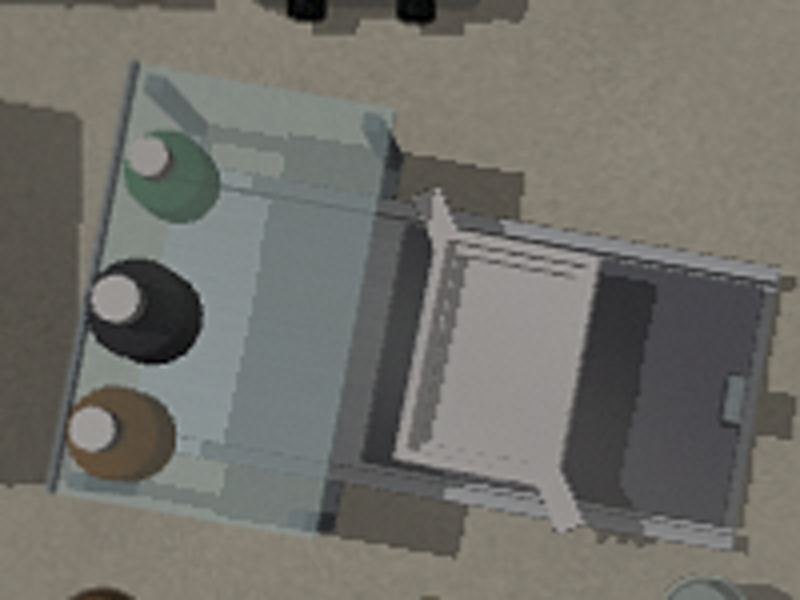

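The carriage is out with the stack on it. In this 4x crop the tray's corners are at about (437,232), (602,262), (563,468) and (396,457), and the tab's tip is at (567,527).

Run:
```python
from h import *
np.set_printoptions(precision=4,suppress=True)
s=load('top4');P=cloud(s)
f=lambda u,v,z:ray(s,110+u/4-.4,90+v/4-.4,z)
for n,u,v,z in [('tip',567,527,.107),('c',602,262,.107),('c-x-y',563,468,.107),('c',396,457,.107),('c',437,232,.107),('handle',737,400,.08)]: print(n,f(u,v,z))
m=(P[...,2]>.09)&(P[...,2]<.115)&(P[...,1]<.17)&(P[...,0]>.4)&(P[...,1]>-.1)
n,l,st,c=cv2.connectedComponentsWithStats(m.astype(np.uint8));i=1+np.argmax(st[1:,4]);q=P[l==i];print(len(q))
th=np.deg2rad(-9);A=np.array([[np.cos(th),-np.sin(th)],[np.sin(th),np.cos(th)]])
L=(q[:,:2]-[.559,.088])@A   # tray-axis coords about predicted seat
t=L[(L[:,0]<-.082)];print('tab pts',len(t),t.min(0),t.max(0),t.mean(0))
b=L[(abs(L[:,1])<.03)&(abs(L[:,0])<.1)];print('x',np.percentile(b[:,0],[1,99]));b=L[(abs(L[:,0])<.05)];print('y',np.percentile(b[:,1],[1,99]))
print(A@[-.093,-.064]+[.559,.088])
```

```text
tip [0.4429 0.0396 0.107 ]
c [0.6243 0.0192 0.107 ]
c-x-y [0.4829 0.0431 0.107 ]
c [0.4883 0.1567 0.107 ]
c [0.6429 0.1325 0.107 ]
handle [ 0.5334 -0.0765  0.08  ]
1212
tab pts 90 [-0.1099 -0.0751] [-0.082   0.0168] [-0.0937 -0.0549]
x [-0.0823  0.0792]
y [-0.0537  0.0578]
[0.4571 0.0393]
```

```bash
python3 -m handwheel '{"translation":[[-1,5,2],[-2,10,2],[-3,15,2],[-4,20,2],[-5,25,2],[-6,30,2],[-6.8,35,2],[-7.5,39.3,2]],"rot":[[0,0,-0.12],[0,0,-0.24],[0,0,-0.37],[0,0,-0.5],[0,0,-0.62],[0,0,-0.74],[0,0,-0.86],[0,0,-0.98]],"jaw":[0,0,0,0,0,0,0,0]}' 60
python3 -m handwheel '{"translation":[[0,0,0],[0,0,0]],"rot":[[0,0,0],[0,0,0]],"jaw":[-0.1,-0.1]}'
python3 - <<'E'
from h import *
s=save('wrist','w5');st=read_state();print(st['tcp_pos'],st['joints'],R.from_quat(st['tcp_rot']).as_matrix())
cv2.imwrite('pics/c6.png',cv2.resize(s['pixels'],(800,600))[:,:,::-1])
E
```

```text
time_s: 11.9
tcp_pos: [0.4579, 0.0505, 0.2189]
tcp_rot: [0.977, 0.215, 0.0, -0.0]
contact_force: [1.1, -0.1, 0.4]
finger_gap: 0.503
finger_force: 0.0
time_s: 12.15
tcp_pos: [0.4589, 0.0471, 0.2186]
tcp_rot: [0.976, 0.216, -0.0, 0.0]
contact_force: [0.1, 0.1, 0.1]
finger_gap: 0.548
finger_force: 0.0
[0.45913437 0.04626674 0.21856679] [ 0.088853    0.31019041 -0.32732972  1.94771194  0.12603235  0.90325097
 -1.43990661] [[ 9.07685687e-01  4.19650677e-01 -4.25676977e-05]
 [ 4.19650578e-01 -9.07685533e-01 -6.04802286e-04]
 [-2.92443772e-04  5.31106820e-04 -9.99999816e-01]]
```

View pics/c6.png

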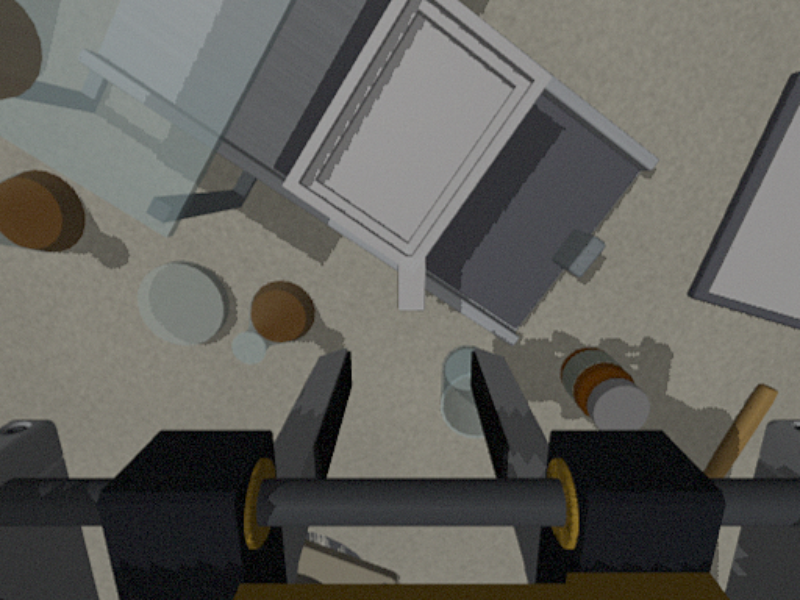

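The tab appears upright in the wrist view, from its base at about (411,258) to its tip at (411,310), so the tool's yaw matches it.

Run:
```python
from h import *
np.set_printoptions(precision=4,suppress=True)
s=load('w5');P=cloud(s)
k=.64;t=ray(s,411*k-.2,310*k-.2,.107);c=ray(s,411*k-.2,257*k-.2,.107);print(t,c,P[int(285*k),int(411*k)])
m=np.zeros(P.shape[:2],bool);m[int(262*k):int(312*k),int(392*k):int(432*k)]=1;m&=(P[...,2]>.095)
q=P[m];print(len(q),q.mean(0),cv2.minAreaRect(q[:,:2].astype(np.float32)*1000))
d=(t-c)/np.linalg.norm(t-c);print('dir',d,'grip',t-d*.014,'tray c->',[0])
```

```text
[0.4414 0.0398 0.107 ] [0.4784 0.057  0.107 ] [0.4597 0.0481 0.1081]
529 [0.4593 0.048  0.1065] ((458.7227478027344, 48.58736801147461), (36.8907356262207, 20.7049503326416), 25.77716636657715)
dir [-0.9071 -0.4208  0.    ] grip [0.4541 0.0457 0.107 ] tray c-> [0]
```

```bash
python3 -m handwheel '{"translation":[[-0.5,-0.23,-5],[-0.5,-0.23,-10],[-0.5,-0.23,-13],[-0.5,-0.23,-14],[-0.5,-0.23,-14],[-0.5,-0.23,-14]],"rot":[[0,0,0],[0,0,0],[0,0,0],[0,0,0],[0,0,0],[0,0,0]],"jaw":[0,0,0,0,0,0]}'
python3 - <<'E'
from h import *
np.set_printoptions(precision=4,suppress=True)
s=save('wrist','w6');st=read_state();print(st['tcp_pos'])
a=s['pixels'][130:300,170:356];cv2.imwrite('pics/c7.png',cv2.resize(a,None,fx=3.5,fy=3.5,interpolation=2)[:,:,::-1])
E
```

```text
time_s: 12.95
tcp_pos: [0.4555, 0.0445, 0.0796]
tcp_rot: [0.977, 0.214, 0.001, 0.0]
contact_force: [0.2, 0.2, 0.9]
finger_gap: 0.498
finger_force: 0.0
[0.4555 0.0446 0.0797]
```

View pics/c7.png

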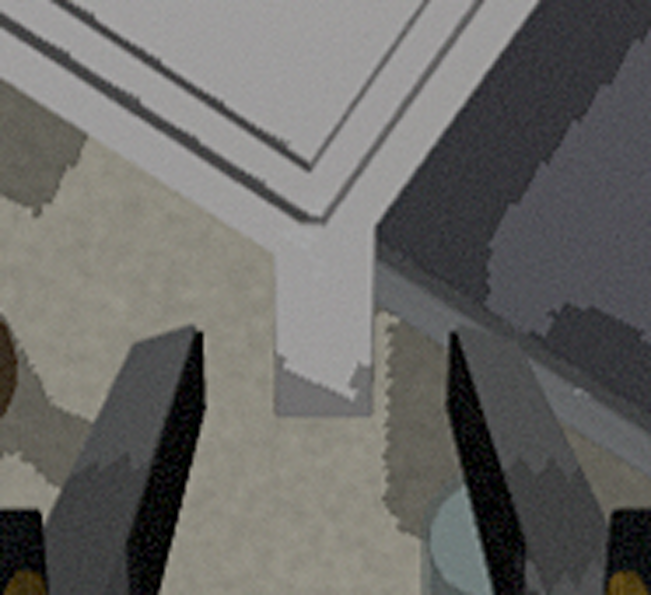

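The tab at crop column 325 lies midway between the finger tips at 203 and 452, so I'll lower onto it and grip.

```bash
python3 -m handwheel '{"translation":[[-0.1,-0.05,-1.5],[-0.1,-0.05,-2.9],[-0.1,-0.05,-2.9],[-0.1,-0.05,-2.9],[-0.1,-0.05,-2.9],[-0.1,-0.05,-2.9],[-0.1,-0.05,-2.9],[-0.1,-0.05,-2.9]],"rot":[[0,0,0],[0,0,0],[0,0,0],[0,0,0],[0,0,0],[0,0,0],[0,0,0],[0,0,0]],"jaw":[0,0,0,1,1,1,1,1]}' 60
```

```text
time_s: 14.0
tcp_pos: [0.4536, 0.0442, 0.0498]
tcp_rot: [0.977, 0.215, 0.0, 0.0]
contact_force: [0.6, -0.8, 3.1]
finger_gap: 0.203
finger_force: 60.0
```

Run:
```python
from h import *
np.set_printoptions(precision=2,suppress=True)
# lift about heel axis: tab rel heel, axis perpendicular to diag (use tab->heel direction horizontally)
st=read_state();print(st['tcp_pos'],st['finger_gap'],st['finger_force'],st['contact_force'])
p=st['tcp_pos']
th=np.deg2rad(-9);g=np.array([.456,.045])
Rz=np.array([[np.cos(th),-np.sin(th)],[np.sin(th),np.cos(th)]])
heel=np.r_[g+Rz@[.171,.117],.104]
v=heel[:2]-g;u=v/np.linalg.norm(v);ax=np.array([u[1],-u[0],0])
print(heel,ax)
# real tip vs reported: tool pivot treated with reported tcp (rigidly attached)
for a in (3,6,9,12,14,16):
    for sg in (1,-1):
        r=R.from_rotvec(sg*np.deg2rad(a)*ax); d=r.apply(p-heel)+heel-p; 
        if r.apply(np.r_[g,.104]-heel)[2]>0: print(a,d*100,r.as_rotvec())
```

```text
[0.45 0.04 0.05] 0.20307777339856883 60.001142621040344 [ 0.57 -0.81  3.08]
[0.64 0.13 0.1 ] [ 0.43 -0.9   0.  ]
3 [-0.23 -0.11  1.1 ] [-0.02  0.05 -0.  ]
6 [-0.41 -0.19  2.22] [-0.04  0.09 -0.  ]
9 [-0.53 -0.25  3.35] [-0.07  0.14 -0.  ]
12 [-0.6  -0.29  4.48] [-0.09  0.19 -0.  ]
14 [-0.62 -0.29  5.23] [-0.1   0.22 -0.  ]
16 [-0.62 -0.29  5.99] [-0.12  0.25 -0.  ]
```

```bash
python3 -m handwheel '{"translation":[[-0.12,-0.05,0.55],[-0.23,-0.11,1.1],[-0.33,-0.15,1.66],[-0.41,-0.19,2.22],[-0.41,-0.19,2.22],[-0.41,-0.19,2.22]],"rot":[[-0.011,0.024,0],[-0.022,0.047,0],[-0.034,0.071,0],[-0.045,0.094,0],[-0.045,0.094,0],[-0.045,0.094,0]],"jaw":[1,1,1,1,1,1]}'
python3 - <<'E'
from h import *
s=save('wrist','w8');t=save('side','s8');P=cloud(s)
a=s['pixels'][0:300];b=t['pixels'][100:240,190:350];b=cv2.resize(b,(512,448),interpolation=2)
cv2.imwrite('pics/c8.png',cv2.resize(np.hstack([cv2.resize(a,(512,300)),b[:300]]),(800,234))[:,:,::-1])
cv2.imwrite('pics/c8.png',cv2.resize(np.vstack([a,b]),(410,598))[:,:,::-1])
E
```

```text
time_s: 14.75
tcp_pos: [0.4501, 0.0425, 0.0716]
tcp_rot: [0.975, 0.214, -0.05, 0.012]
contact_force: [2.4, 0.7, -1.1]
finger_gap: 0.203
finger_force: 60.0
```

View pics/c8.png

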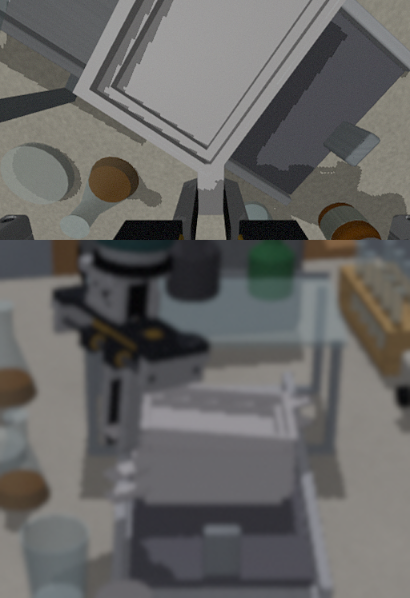

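The tab's corner is up and the stack still stands. I'll go on turning the tray about its heel.

```bash
python3 -m handwheel '{"translation":[[-0.06,-0.03,0.57],[-0.12,-0.06,1.13],[-0.16,-0.08,1.7],[-0.19,-0.1,2.26],[-0.21,-0.1,2.83],[-0.21,-0.1,3.4],[-0.21,-0.1,3.77],[-0.21,-0.1,3.77]],"rot":[[-0.011,0.024,0],[-0.022,0.047,0],[-0.034,0.071,0],[-0.045,0.094,0],[-0.056,0.118,0],[-0.068,0.142,0],[-0.075,0.158,0],[-0.075,0.158,0]],"jaw":[1,1,1,1,1,1,1,1]}'
```

```text
time_s: 15.85
tcp_pos: [0.4468, 0.0411, 0.1093]
tcp_rot: [0.967, 0.213, -0.136, 0.032]
contact_force: [0.6, -0.1, -1.4]
finger_gap: 0.206
finger_force: 60.0
```

Run:
```python
from h import *
np.set_printoptions(precision=3,suppress=True)
def fit(s,lo,hi):
    P=cloud(s);m=(P[...,2]>lo)&(P[...,2]<hi)&(P[...,0]>.45)&(P[...,0]<.66)&(P[...,1]>-.03)&(P[...,1]<.165);return P[m]
s=save('wrist','w9');t=save('top','t9')
for n,x in(('wrist',s),('top',t)):
    q=fit(x,.1,.2);
    # floor of tray: RANSAC plane
    rng=np.random.default_rng(0);best=0
    for _ in range(300):
        a=q[rng.choice(len(q),3,replace=False)];nn=np.cross(a[1]-a[0],a[2]-a[0]);l=np.linalg.norm(nn)
        if l<1e-5: continue
        nn/=l;k=abs((q-a[0])@nn)<.002
        if k.sum()>best: best=k.sum();N=nn*np.sign(nn[2]);K=k
    print(n,len(q),best,N,np.rad2deg(np.arccos(N[2])),q[K].mean(0))
print(read_state()['contact_force'])
```

```text
wrist 48963 25002 [0.244 0.118 0.962] 15.742240236545618 [0.541 0.091 0.114]
top 207 82 [0.257 0.136 0.957] 16.88395582042346 [0.589 0.061 0.13 ]
[ 0.502  0.12  -0.703]
```

The tray is tilted 16°, following the tool. Next I lift it clear, level it and carry it over.

```bash
python3 -m handwheel '{"translation":[[0,0,0.6],[0,0,1.6],[0,0,3],[0,0,4.8],[0,0,6.8],[0,0,8.8],[0,0,10.2],[0,0,11]],"rot":[[0,0,0],[0,0,0],[0,0,0],[0,0,0],[0,0,0],[0,0,0],[0,0,0],[0,0,0]],"jaw":[1,1,1,1,1,1,1,1]}'
python3 -m handwheel '{"translation":[[0,0,0],[0,-0.5,0],[0.3,-1.5,0],[0.8,-3,0],[1.5,-5,0],[2.2,-7.2,0],[2.9,-9.4,0],[3.6,-11.6,0]],"rot":[[0.01,-0.02,0],[0.024,-0.05,0],[0.043,-0.09,0],[0.062,-0.13,0],[0.081,-0.17,0],[0.1,-0.21,0],[0.115,-0.242,0],[0.12,-0.252,0]],"jaw":[1,1,1,1,1,1,1,1]}'
python3 -m handwheel '{"translation":[[0.7,-2.3,0],[1.4,-4.7,0],[2.2,-7.2,0],[3,-9.7,0],[3.8,-12.2,0],[4.6,-14.7,0],[5.2,-17,0],[5.8,-19,0]],"rot":[[0,0,0],[0,0,0],[0,0,0],[0,0,0],[0,0,0],[0,0,0],[0,0,0],[0,0,0]],"jaw":[1,1,1,1,1,1,1,1]}'
```

```text
time_s: 16.95
tcp_pos: [0.4474, 0.0413, 0.2205]
tcp_rot: [0.967, 0.213, -0.135, 0.031]
contact_force: [0.3, -0.1, -2.0]
finger_gap: 0.2
finger_force: 60.0
time_s: 17.95
tcp_pos: [0.4819, -0.0759, 0.219]
tcp_rot: [0.977, 0.214, -0.0, -0.0]
contact_force: [-0.3, 0.1, -1.3]
finger_gap: 0.201
finger_force: 60.0
time_s: 18.95
tcp_pos: [0.5402, -0.2656, 0.2185]
tcp_rot: [0.977, 0.214, -0.001, -0.0]
contact_force: [-0.5, 0.5, -1.2]
finger_gap: 0.202
finger_force: 60.0
```

Remaining shift is about (1.3, -5.9, -5) cm.

```bash
python3 -m handwheel '{"translation":[[0.3,-1.3,-0.8],[0.6,-2.7,-1.8],[0.9,-4,-2.8],[1.1,-5,-3.8],[1.3,-5.7,-4.6],[1.3,-5.9,-5],[1.3,-5.9,-5],[1.3,-5.9,-5]],"rot":[[0,0,0],[0,0,0],[0,0,0],[0,0,0],[0,0,0],[0,0,0],[0,0,0],[0,0,0]],"jaw":[1,1,1,1,1,1,1,1]}'
python3 - <<'E'
from h import *
np.set_printoptions(precision=3,suppress=True)
s=save('wrist','w10');t=save('top','t10')
for n,x in(('wrist',s),('top',t)):
    P=cloud(x);m=(P[...,2]>.14)&(P[...,2]<.25)&(P[...,0]>.585)&(P[...,0]<.8)&(P[...,1]>-.4)&(P[...,1]<-.15);q=P[m]
    rng=np.random.default_rng(0);best=0
    for _ in range(300):
        a=q[rng.choice(len(q),3,replace=False)];nn=np.cross(a[1]-a[0],a[2]-a[0]);l=np.linalg.norm(nn)
        if l<1e-5: continue
        nn/=l;k=abs((q-a[0])@nn)<.002
        if k.sum()>best: best=k.sum();N=nn*np.sign(nn[2]);K=k
    print(n,len(q),best,N,np.rad2deg(np.arccos(N[2])),q[K].mean(0),q.min(0),q.max(0))
a=t['pixels'][90:290,110:400];b=s['pixels'][:240]
cv2.imwrite('pics/c9.png',np.vstack([cv2.resize(a,(512,353)),b])[:,:,::-1])
E
```

```text
time_s: 19.95
tcp_pos: [0.5545, -0.3233, 0.1699]
tcp_rot: [0.977, 0.215, 0.0, 0.0]
contact_force: [0.2, -0.3, -1.5]
finger_gap: 0.2
finger_force: 60.0
wrist 41567 24909 [0.026 0.007 1.   ] 1.5234871839490847 [ 0.644 -0.276  0.202] [ 0.585 -0.34   0.198] [ 0.71  -0.206  0.228]
top 2799 954 [0.041 0.038 0.998] 3.206153798474271 [ 0.66  -0.28   0.203] [ 0.586 -0.344  0.195] [ 0.745 -0.208  0.233]
```

View pics/c9.png

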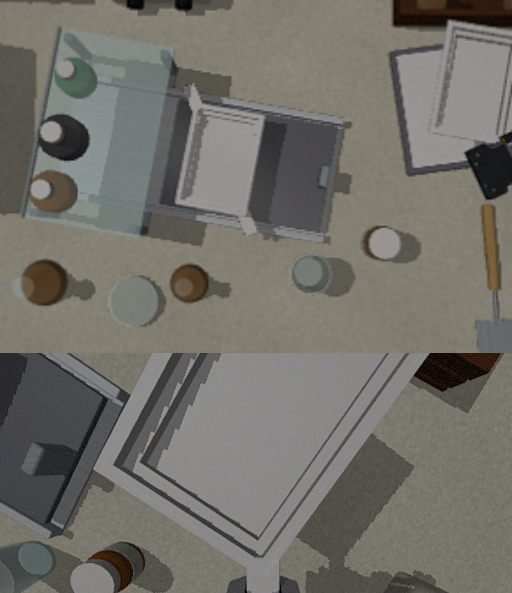

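The pictures show the tray held level about 0.2 m above the middle of the panel (fitted centre (0.66,-0.28), tilt 2-3°). The stack is in place on the pulled-out carriage and the bystanders are where they were.

```bash
python3 -m handwheel '{"translation":[[0,0,0],[0,0,0],[0,0,0],[0,0,0]],"rot":[[0,0,0],[0,0,0],[0,0,0],[0,0,0]],"jaw":[1,1,1,1]}'; python3 -c "
from rig import *
print(close_job())"
```

```text
time_s: 20.55
tcp_pos: [0.5542, -0.3237, 0.1694]
tcp_rot: [0.977, 0.215, 0.0, -0.0]
contact_force: [-0.2, 0.7, -0.8]
finger_gap: 0.201
finger_force: 60.0
the job is handed in; nothing more can be done
None
```

I handed the job in at about 20.5 s with the top tray held level (2–3° tilt) and still, about 0.2 m above the middle of the light panel; the carriage is at its stop with the other trays on it, the bystanders looked undisturbed, and the hand-in returned no verdict.

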